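Load a pendant blank carrier under the engraving fixture's spring clip

TASK

Put one fingertip on the red press bar and hold the spring clip open, and meanwhile push the blue carrier with the gold pendant blank along its channel with the other fingertip, under the raised jaw and fully home against the end stop. Keep the bar down until the carrier is home, then let go so that the clip clamps it, and move clear. Only push the carrier, never lift it, and leave everything else on the bench where it is.

Things in the scene. Friction and masses are not known exactly. Their poses are not given: they have to be found in the camera images.
- fixture: Fixed grey base plate 220 x 170 x 8 mm with a steel bed. Origin on the table below the bed; +x is the push direction, +y left of it. Bed top 30 mm above the table, x -100 to +65, y -27 to +27 mm. Two guide rails 6 mm high (inner faces y = +-20, x -30 to +55 mm) form the channel. End stop: face at x = 55 mm, 16 mm above the bed
- hinge (a point): Middle of the clip's hinge barrel (10 mm thick, along the fixture's x), 36 mm left of the channel's middle line, 46 mm above the table, between two posts 12 mm wide and 52 mm high at fixture x = -100 and +60 mm. The two fingers can straddle barrel and posts
- home (a point): On the bed, where the carrier's origin lies when the carrier is home against the end stop: fixture x = 20 mm, y = 0, 30 mm above the table; axes as the fixture's
- carrier: Loose blue plate 70 (x) x 36 (y) x 10 (z) mm, about 80 g, gold disc on its rear half. Origin at the centre of its underside, +x towards the end stop; its rear edge, to be pushed, is at x = -35 mm. It starts on the bed in the channel, 28 to 45 mm short of home, its front edge not yet under the jaw
- clip (a joint): Spring clip angle, rad: 0 at rest (jaw about 6 mm over the bed, too low for the carrier), grows as the bar is pressed and the jaw rises; 0.28 at the hard stop, about 0.11 clamped on the carrier. Above 0.15 the carrier passes freely; 0.22 is a good working angle. Force on the bar: about 2.5 N at 0, 7.5 N at 0.22, 9 N at 0.28
- press_bar (a point): Red flat bar left of the bed, 100 mm along fixture x (-95 to +5 mm), 26 mm wide, 4 mm thick. This point is the centre of its top face, at fixture y = 70 mm. At rest tilted, outer edge up, centre 42 mm above the table; at clip 0.22 level and 34 mm high, so a second fingertip at that height in the channel meets the carrier's rear edge. The fingertip may slide along it
- jaw (a point): Red jaw block of the clip, 16 mm along x, over the middle of the channel at fixture x = 35 to 51 mm. This point is the centre of its underside
- ring_cone: bystander: small wooden ring cone, 44 mm wide foot, 62 mm tall, right of the fixture. Origin at the centre of its underside
- spare: bystander: spare empty carrier of dark wood, 70 x 36 x 10 mm, no gold disc, lying on the table right of the fixture. Origin at the centre of its underside
- jar: bystander: amber glass jar with brass cap, 44 mm wide, 50 mm tall. Origin at the centre of its underside
- bench_block: bystander: polished steel bench block, 60 x 60 x 20 mm, left of the fixture. Origin at the centre of its underside
- hammer: bystander: small hammer lying on the table, 200 mm long, right of the fixture
- dish: bystander: white ceramic dish, 70 mm wide, 22 mm tall. Origin at the centre of its underside
- weight: bystander: small knobbed brass weight, 26 mm wide, 36 mm tall, standing on the fixture's base plate behind the end stop. Origin at the centre of its underside

How it is judged:
By the outcome, as a careful person would: the job done as asked, in the order asked, and still so for the second after the job is handed in, with the robot touching nothing.
It also fails if it takes over 48 s, if anything falls off the work surface, if the arm or the gripper's body presses on something with over 40 N, if the wrist force passes 120 N, or if a joint passes its speed limit or range.

ROBOT

A 7-joint arm with a two-finger parallel gripper is mounted at the origin on the work surface. World frame = base frame: x ahead of the robot, y to its left, z up, the work surface at z = 0. Lengths are in m, angles in rad, forces in N, time in s.
With the tool pointing down it reaches from about 0.425 to 0.925 m from the base axis. Payload 6.8 kg.
Tool frame: the origin (TCP) lies at the very end of the fingers, on their centre line; the grasp point (between the pads) lies 19 mm behind it; z points along the fingers, x is the direction in which the jaws open and shut, and the axes are right-handed (so a half turn about z gives the same grasp; the last joint's range is limited). The gripper opens to 85 mm and grips with 20 to 120 N. Pads are 22 mm wide; open, the fingers measure 114 mm over their backs; the gripper's body (76 mm by 85 mm) begins 54 mm behind the grasp point. The pads swing forward as they close: fully open they stand 13 mm farther back than shut.
Start: joints at [-1.367, 0.477, 0.022, 1.555, -0.011, 1.109, -0.083], TCP at [0.207, 0.642, 0.196] pointing down, gripper open.
Joint ranges: [-2.96, 2.96], [-0.34, 2.1], [-1.41, 1.46], [0.24, 2.44], [-1.37, 4.51], [0.17, 1.92], [-2.96, 2.96]. Speed limits (rad/s): [2.39, 2.39, 3.14, 3.14, 3.14, 3.14, 3.14].

INTERFACE

Orientations are given as a unit quaternion [w, x, y, z].
In Python, from station import get_obs, read_camera, calibration, hand_in, recognise, outline_of, place_of gives the robot as it stands.
- The arm moves only by the tool move_arm, never from a script. Its argument "steps" is a list of rows, each an object with "fingers": the finger opening in mm, from 0 to 85.4; "translation": the shift along the world's x, y, z in mm, a list of three; "turn": the turn about the world's z in rad. In form: [{"fingers": fingers, "translation": [dx, dy, dz], "turn": turn}, ...]. A call has 1 to 10 rows; each row shifts and turns the commanded pose from where the row before left it; what a row does not reach is not made up. A row lasts 1/8 s, in which the tool goes at most 62.5 mm and 10.7 degrees, less where a joint would pass 70% of its speed; a pose out of reach is approached as far as the arm can. A call with a gripper value outside its range is refused whole. The fingers move at their own pace and stop on an object; "newtons" is the grip in N (left out, the last holds). Time passes only in rows, so rows that do not move let the fingers close. It gives the time, the measured TCP pose, the force and the opening at its end, in the units of the state.
- get_obs(): the state, without advancing time (a new reading comes with each control period).
- read_camera(name): name is "side" or "top" or "wrist"; returns the picture (400x640x3 uint8, blue, green, red); there is no depth.
- calibration(name): a dict with "camera_matrix" (3x3 intrinsics, pixels), "k1" (the pictures are not rectified: a ray, as slopes to the right and down, at radius r is drawn at 1 + k1 r^2 times it, then the intrinsics apply), "rvec" (rotation vector, rad) and "tvec" (3), from world to camera coordinates, as OpenCV has them. Camera axes: x right, y down, z forward; pixel columns grow to the right and rows downward; lengths in m; the calibration is good to about 2 mm. A picture is of the moment at which its call begins: read the wrist's pose just before it. calibration takes no time and is no camera call; for the wrist camera it gives the pose at the moment of the call.
- hand_in(): hands the job in, once; it reports no verdict.
Trained networks look in the newest picture that a camera, given by its name, has taken for a name from the list of things; names that differ only in an ending like _2 or _b are one class to them, and where a whole thing is asked for, a point or a joint stands for the part that bears it (a point fixed in the world has none). Each returns a list of dicts, best first, with "conf" (0 to 1); they miss things now and then, are a little off and sometimes report something else, mostly with a low value. They report only what shows in the picture. A call takes as long as a camera call.
- recognise(camera, name): "xy" ([column, row] in pixels, amid what is visible of it).
- outline_of(camera, name): "mask" (400x640 bool, what is visible of it) and "xy" ([column, row] in pixels, amid what is visible of it).
- place_of(camera, name): "xy" ([column, row] in pixels: a listed point, or the origin of a listed thing).
The state is a dict: "t": time; "q": joint angles; "joint_vel": joint speeds; "joint_torque": joint torques, N m; "eef_pos": TCP position; "tool_rot": TCP orientation; "contact_force": force on the tool from outside, world axes, zero at the start; "torque": the same for the moment, N m; "gripper_width": opening from 0.0 (shut) to 1.0 (fully open).
Only numpy, scipy, OpenCV 4.12 (cv2) and the standard library are available. Lean on these libraries where they do the work, as an engineer would, in place of code of your own. Each camera call takes 0.05 s, during which the arm holds its last target.

## Working session

There is one attempt and no reset: what is moved stays moved. The work goes in short steps, Python scripts to look and compute and a tool call to move; the robot and the scene stay as the last step left them, time stands still between calls to the robot, and variables do not carry over. Pictures are saved under pics/ and viewed, and the job is handed in when it is done.

Besides the shell and the picture viewer there is one more tool, called after ">>>" by a JSON object that holds its "name" and its "arguments", one argument or row to a line. move_arm: Moves the arm, as the interface text tells. Its arguments: {"type":"object","properties":{"steps":{"type":"array"},"newtons":{"type":"number"}},"required":["steps"]}

```bash
ls; mkdir -p pics; python3 - <<'E'
from station import *
import cv2
o=get_obs(); print(o)
for c in ["top","side","wrist"]:
    im=read_camera(c); cv2.imwrite(f"pics/{c}0.png",im)
    for n in ["fixture","carrier","press_bar","jaw","home","hinge","weight","bench_block"]:
        r=place_of(c,n); print(c,n,[(x['xy'],round(x['conf'],2)) for x in r[:2]])
print(get_obs()['t'])
E
```

```text
pics
{'t': 0.0, 'q': array([-1.36712668,  0.47781801,  0.02232227,  1.55642863, -0.01149091,
        1.10930883, -0.08307444]), 'joint_vel': array([ 4.77326256e-04,  3.24743461e-04, -2.38077433e-04,  4.70556651e-04,
        1.28307924e-04, -8.57770305e-04, -1.76240672e-05]), 'joint_torque': array([ 3.60574522e-04, -5.96455085e+01,  1.60820302e+00, -2.81197643e+01,
        1.24971653e-02,  9.41689534e-03, -6.24309948e-06]), 'eef_pos': array([0.20686268, 0.64183736, 0.19452307]), 'tool_rot': array([ 5.93995899e-04,  8.08294071e-01,  5.88778271e-01, -6.99157174e-04]), 'contact_force': array([-0.07159198,  0.25832245, -0.07210984]), 'torque': array([ 0.03394847, -0.00512654, -0.0342161 ]), 'gripper_width': 1.0009705229442367}
top fixture [([323.9, 229.9], 0.79), ([329.1, 181.5], 0.54)]
top carrier [([318.3, 233.6], 0.85)]
top press_bar [([278.1, 227.2], 0.91)]
top jaw [([334.0, 205.0], 0.73)]
top home [([330.4, 216.3], 0.65)]
top hinge [([302.1, 222.9], 0.64)]
top weight [([327.3, 182.0], 0.67), ([405.7, 274.7], 0.18)]
top bench_block [([266.0, 168.8], 0.78), ([404.4, 274.9], 0.46)]
side fixture [([294.2, 256.6], 0.84)]
side carrier [([285.9, 241.9], 0.88), ([256.3, 339.8], 0.72)]
side press_bar [([277.4, 208.3], 0.57)]
side jaw [([316.8, 241.2], 0.74)]
side home [([307.4, 244.5], 0.81)]
side hinge [([287.2, 217.8], 0.65)]
side weight [([343.3, 243.1], 0.68)]
side bench_block [([335.0, 200.8], 0.78)]
wrist fixture []
wrist carrier []
wrist press_bar []
wrist jaw []
wrist home []
wrist hinge []
wrist weight []
wrist bench_block []
1.35
```

View pics/top0.png

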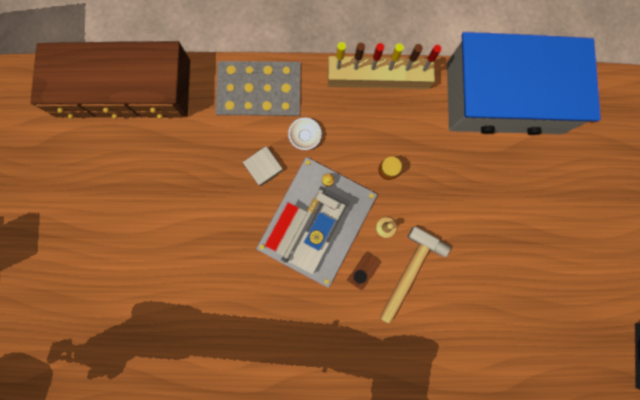

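View pics/side0.png

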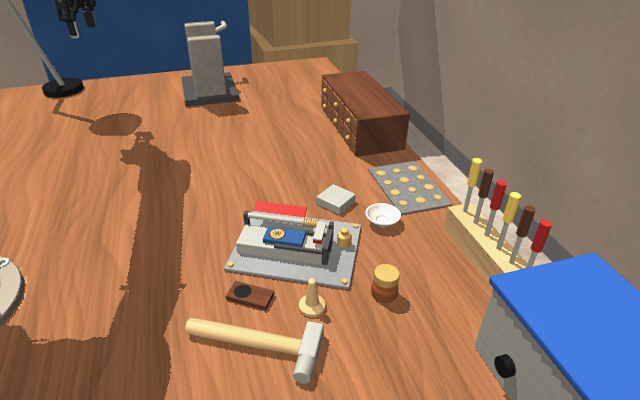

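```bash
cat > h.py <<'E'
from station import *
import numpy as np, cv2
from scipy.optimize import least_squares
def cal(c):
    k=calibration(c); K=np.array(k["camera_matrix"],float); k1=float(np.ravel(k["k1"])[0])
    return K,k1,np.array(k["rvec"],float).ravel(),np.array(k["tvec"],float).ravel()
def proj(C,P):
    K,k1,r,t=C
    return cv2.projectPoints(np.asarray(P,float).reshape(-1,1,3),r,t,K,np.array([k1,0,0,0.]))[0].reshape(-1,2)
def atz(C,uv,z):
    K,k1,r,t=C
    n=cv2.undistortPoints(np.array([[uv]],float),K,np.array([k1,0,0,0.])).ravel()
    R=cv2.Rodrigues(r)[0]; o=-R.T@t; d=R.T@np.array([*n,1]); return o+d*(z-o[2])/d[2]
E
python3 - <<'E'
from h import *
T=cal("top");S=cal("side")
print("top cam",-cv2.Rodrigues(T[2])[0].T@T[3],"side",-cv2.Rodrigues(S[2])[0].T@S[3])
obs={"fixture":((324,229.9),(294.2,256.6)),"carrier":((318.3,233.6),(285.9,241.9)),"press_bar":((278.1,227.2),(277.4,208.3)),
"jaw":((334,205),(316.8,241.2)),"home":((330.4,216.3),(307.4,244.5)),"hinge":((302.1,222.9),(287.2,217.8)),"weight":((327.3,182),(343.3,243.1)),"bench_block":((266,168.8),(335,200.8))}
zs=dict(fixture=0,carrier=.03,press_bar=.042,jaw=.036,home=.03,hinge=.046,weight=.008,bench_block=0)
for n,(a,b) in obs.items(): print(n,atz(T,a,zs[n])[:2].round(4),atz(S,b,zs[n])[:2].round(4))
# fit fixture pose
loc={"fixture":(0,0,0),"press_bar":(-.045,.07,.042),"home":(.02,0,.03),"hinge":(-.02,.036,.046),"jaw":(.043,0,.036)}
def P(p,l):
    c,s=np.cos(p[2]),np.sin(p[2]); return np.array([p[0]+c*l[0]-s*l[1],p[1]+s*l[0]+c*l[1],l[2]])
def f(p):
    e=[]
    for n,l in loc.items():
        for C,u in zip((T,S),obs[n]): e+=list(proj(C,P(p,l))[0]-u)
    return e
p0=[*atz(T,obs["fixture"][0],0)[:2],0]
best=min((least_squares(f,[*p0[:2],a],loss="soft_l1") for a in (0,1.57,3.14,-1.57)),key=lambda r:r.cost)
print(best.x,best.cost,np.round(best.fun,1))
E
```

```text
top cam [0.51142408 0.00337884 1.04821354] side [ 0.43784375 -0.62816415  0.56756726]
fixture [ 0.5652 -0.027 ] [ 0.5752 -0.0326]
carrier [ 0.556  -0.0147] [ 0.563  -0.0231]
press_bar [0.5674 0.0663] [0.5669 0.0624]
jaw [ 0.6141 -0.0458] [ 0.6144 -0.0428]
home [ 0.5915 -0.0389] [ 0.598  -0.0402]
hinge [0.5763 0.0182] [0.577  0.0238]
weight [ 0.6652 -0.0328] [ 0.6693 -0.0303]
bench_block [0.6929 0.0969] [0.6997 0.1106]
[ 0.57573622 -0.02535035 -0.4792151 ] 19.626437023538042 [-0.8 -5.  -0.7 -2.7  4.4 -0.3  1.2  1.4 -2.1 -1.  -3.3 -1.6  1.2  0.9
 -0.3  2.8 -0.3  0.1  0.1  0.9]
```

>>> {"name": "move_arm", "arguments": {
  "steps": [
    {"fingers":56,"translation":[27,-50,0],"turn":-0.017},
    {"fingers":56,"translation":[27,-50,0],"turn":-0.017},
    {"fingers":56,"translation":[27,-50,0],"turn":-0.017},
    {"fingers":56,"translation":[27,-50,0],"turn":-0.017},
    {"fingers":56,"translation":[27,-50,0],"turn":-0.017},
    {"fingers":56,"translation":[27,-50,0],"turn":-0.017},
    {"fingers":56,"translation":[27,-50,0],"turn":-0.017},
    {"fingers":56,"translation":[27,-50,0],"turn":-0.017},
    {"fingers":56,"translation":[27,-50,0],"turn":-0.017},
    {"fingers":56,"translation":[27,-50,0],"turn":-0.017}
  ]
}}

```text
t: 2.6
eef_pos: [0.4779, 0.1409, 0.1959]
tool_rot: [-0.0, 0.855, 0.518, 0.001]
contact_force: [0.9, 1.0, 0.2]
gripper_width: 0.656
```

>>> {"name": "move_arm", "arguments": {
  "steps": [
    {"fingers":56,"translation":[27,-50,0],"turn":0},
    {"fingers":56,"translation":[26,-54,0],"turn":0},
    {"fingers":56,"translation":[0,0,0],"turn":0},
    {"fingers":56,"translation":[0,0,0],"turn":0}
  ]
}}

```text
t: 3.1
eef_pos: [0.5299, 0.0389, 0.1954]
tool_rot: [-0.0, 0.855, 0.518, -0.0]
contact_force: [-0.2, 0.8, 0.3]
gripper_width: 0.657
```

```bash
python3 - <<'E'
from h import *
o=get_obs(); print(o['t'],o['eef_pos'],o['tool_rot'],o['gripper_width'],o['contact_force'])
W=cal("wrist"); im=read_camera("wrist"); cv2.imwrite("pics/w1.png",im)
print(W,-cv2.Rodrigues(W[2])[0].T@W[3])
zs=dict(fixture=0,carrier=.03,press_bar=.042,jaw=.036,home=.03,hinge=.046)
for n in zs:
    r=place_of("wrist",n); print(n,[(x['xy'],round(x['conf'],2),atz(W,x['xy'],zs[n])[:2].round(4)) for x in r[:2]])
E
```

```text
3.1 [0.52986762 0.03892172 0.19543843] [-2.96389620e-04  8.55460048e-01  5.17868727e-01 -7.55981541e-06] 0.6567257667934144 [-0.23533113  0.7581823   0.27382653]
(array([[282.59846218,   0.        , 322.54784301],
       [  0.        , 282.59846218, 193.31710662],
       [  0.        ,   0.        ,   1.        ]]), 0.01570646499304951, array([-2.46697271, -1.49565571, -0.21709091]), array([-0.27972613, -0.46967719,  0.25047988])) [0.46505797 0.0733345  0.37406775]
fixture [([300.9, 214.3], 0.6, array([ 0.5772, -0.0201]))]
carrier [([298.7, 209.2], 0.9, array([ 0.5607, -0.0118]))]
press_bar [([348.2, 190.6], 0.84, array([0.5642, 0.0565])), ([154.5, 204.9], 0.72, array([ 0.47  , -0.1639]))]
jaw [([297.6, 254.7], 0.72, array([ 0.6147, -0.0427]))]
home [([297.6, 237.9], 0.75, array([ 0.5956, -0.0327]))]
hinge [([320.8, 213.9], 0.83, array([0.5743, 0.0135])), ([324.3, 269.0], 0.42, array([ 0.6449, -0.0183]))]
```

View pics/w1.png

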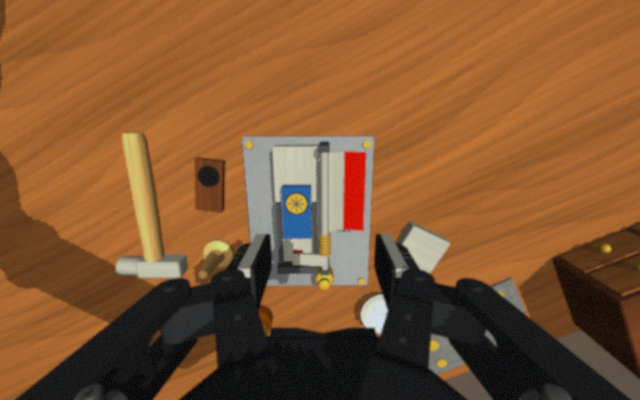

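```bash
cat > seg.py <<'E'
from h import *
def rect(mask):
    mask=cv2.morphologyEx(mask.astype(np.uint8),cv2.MORPH_CLOSE,np.ones((5,5),np.uint8))
    n,l,s,_=cv2.connectedComponentsWithStats(mask); i=1+np.argmax(s[1:,4])
    c=max(cv2.findContours((l==i).astype(np.uint8),0,2)[0],key=cv2.contourArea)
    return cv2.minAreaRect(c),s[i]
def seg(im,roi):
    h=cv2.cvtColor(im,cv2.COLOR_BGR2HSV).astype(int); m=np.zeros(h.shape[:2],bool); m[roi]=1
    red=((h[...,0]<4)|(h[...,0]>176))&(h[...,1]>200)&(h[...,2]>90)&m
    blue=(h[...,0]>100)&(h[...,0]<125)&(h[...,1]>150)&(h[...,2]>60)&m
    return rect(red),rect(blue)
E
python3 - <<'E'
from seg import *
for c,f,roi in (("wrist","pics/w1.png",np.s_[120:300,240:380]),("top","pics/top0.png",np.s_[150:290,250:380])):
    C=cal(c); im=cv2.imread(f)
    for nm,(r,s),z in zip(("bar","carrier"),seg(im,roi),(.042,.04)):
        b=cv2.boxPoints(r); w=np.array([atz(C,p,z)[:2] for p in b])
        ctr=w.mean(0); e=[w[1]-w[0],w[2]-w[1]]; e.sort(key=lambda v:-np.hypot(*v)); 
        print(c,nm,r,s,"ctr",ctr.round(4),"len",[round(np.hypot(*v),4) for v in e],"yaw",np.arctan2(e[0][1],e[0][0]))
E
```

```text
wrist bar ((354.0301513671875, 190.49061584472656), (19.15616798400879, 75.36492156982422), 1.1457629203796387) [ 344  153   21   76 1426] ctr [0.5691 0.0626] len [np.float64(0.096), np.float64(0.0225)] yaw 2.66549906335097
wrist carrier ((296.531005859375, 211.30650329589844), (51.538818359375, 27.40281867980957), 87.79740142822266) [282 186  29  52 962] ctr [ 0.5601 -0.0131] len [np.float64(0.0689), np.float64(0.0336)] yaw -0.4553383415062072
top bar ((281.2981872558594, 226.16055297851562), (10.565653800964355, 47.6808967590332), 28.300756454467773) [266 204  31  46 507] ctr [0.5697 0.0598] len [np.float64(0.0955), np.float64(0.0213)] yaw -0.4760350377381355
top carrier ((322.10003662109375, 224.80001831054688), (16.099689483642578, 19.230182647705078), 26.56505012512207) [311 214  23  23 272] ctr [ 0.5734 -0.022 ] len [np.float64(0.0388), np.float64(0.0324)] yaw -0.451501280765653
```

>>> {"name": "move_arm", "arguments": {
  "steps": [
    {"fingers":56,"translation":[-2.7,5,-25],"turn":0.008},
    {"fingers":56,"translation":[0,0,-50],"turn":0},
    {"fingers":56,"translation":[0,0,-40],"turn":0},
    {"fingers":56,"translation":[0,0,-15],"turn":0},
    {"fingers":56,"translation":[0,0,0],"turn":0},
    {"fingers":56,"translation":[0,0,0],"turn":0}
  ]
}}

```text
t: 4.2
eef_pos: [0.5287, 0.0436, 0.067]
tool_rot: [0.0, 0.853, 0.521, 0.001]
contact_force: [0.6, 1.0, 0.1]
gripper_width: 0.656
```

```bash
python3 - <<'E'
from seg import *
o=get_obs(); print(o['t'],o['eef_pos'],o['tool_rot'],o['gripper_width'],o['contact_force'])
W=cal("wrist"); im=read_camera("wrist"); cv2.imwrite("pics/w2.png",im)
s=read_camera("side"); cv2.imwrite("pics/s2.png",cv2.resize(s[170:300,200:390],None,fx=4,fy=4,interpolation=cv2.INTER_CUBIC))
E
```

```text
4.2 [0.52868625 0.04364672 0.06699466] [3.78861544e-04 8.53334765e-01 5.21361776e-01 1.23853132e-03] 0.6563210578942829 [0.59790856 1.00353379 0.11732991]
```

View pics/w2.png

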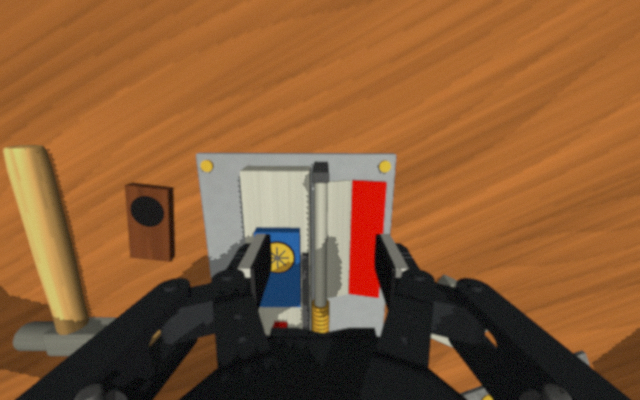

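View pics/s2.png

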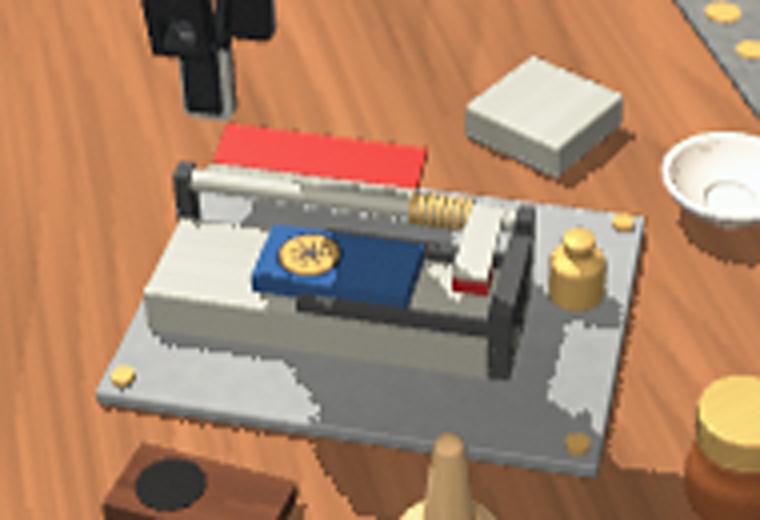

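```bash
python3 - <<'E'
from seg import *
S=cal("side");o=get_obs();W=cal("wrist")
p=o['eef_pos'];a=2*np.arctan2(o['tool_rot'][2],o['tool_rot'][1]);print("toolx yaw",a)
x=np.array([np.cos(a),np.sin(a),0])
for dz in (0,.005,.01):
  for sg in(-1,1):
    P=p+sg*.035*x+[0,0,dz]; print(dz,sg,P.round(3),"side",proj(S,P).round(1),"wrist inner",proj(W,p+sg*.028*x+[0,0,dz]).round(1))
im=read_camera("side"); cv2.imwrite("pics/s3.png",cv2.resize(im[90:290,200:380],None,fx=3,fy=3,interpolation=cv2.INTER_CUBIC))
w=cv2.imread("pics/w2.png"); 
(r,s),(rb,sb)=seg(w,np.s_[140:310,225:400])
for z,rr in ((.042,r),(.04,rb)):
    q=np.array([atz(W,u,z)[:2] for u in cv2.boxPoints(rr)]); e=q[1]-q[0];f=q[2]-q[1]; print(rr,q.mean(0),np.hypot(*e),np.hypot(*f),np.arctan2(e[1],e[0]),np.arctan2(f[1],f[0]))
E
```

```text
toolx yaw 1.096937201265456
0 -1 [0.513 0.013 0.067] side [[252.8 218.3]] wrist inner [[280.8 221.5]]
0 1 [0.545 0.075 0.067] side [[263.9 195.8]] wrist inner [[363.2 221.6]]
0.005 -1 [0.513 0.013 0.072] side [[252.6 216.1]] wrist inner [[279.8 224.4]]
0.005 1 [0.545 0.075 0.072] side [[263.7 193.6]] wrist inner [[364.3 224.5]]
0.01 -1 [0.513 0.013 0.077] side [[252.4 213.8]] wrist inner [[278.6 227.5]]
0.01 1 [0.545 0.075 0.077] side [[263.6 191.5]] wrist inner [[365.4 227.6]]
((365.7759094238281, 238.3103790283203), (32.12094497680664, 114.0969009399414), 3.3664605617523193) [0.56889825 0.06175859] 0.09870749755503902 0.02389178932449494 2.6424803790670435 1.0372549793857986
((277.9991455078125, 266.97918701171875), (77.64096069335938, 43.045982360839844), 87.61405944824219) [ 0.55919604 -0.01271347] 0.033958908833090544 0.0721738629722098 1.1422459517226218 -0.45876580892111674
```

View pics/s3.png

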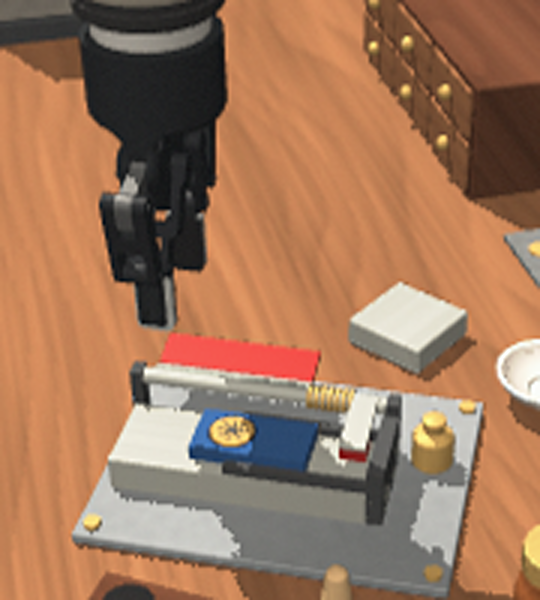

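```bash
python3 - <<'E'
from seg import *
S=cal("side");o=get_obs();W=cal("wrist");print(o['eef_pos'],o['t'])
w=cv2.imread("pics/w2.png"); cv2.imwrite("pics/w2z.png",cv2.resize(w[200:330,220:430],None,fx=3.8,fy=3.8,interpolation=cv2.INTER_CUBIC))
p=o['eef_pos'];a=1.097
x=np.array([np.cos(a),np.sin(a),0])
for dz in (0,.01,.02,.03,.04,.05):
  print(dz,[ (proj(S,p+s*.028*x+[0,0,dz]).round(0).tolist(),proj(W,p+s*.028*x+[0,0,dz]).round(0).tolist(),proj(W,p+s*.042*x+[0,0,dz]).round(0).tolist()) for s in (-1,1)])
E
```

```text
[0.52842218 0.04370176 0.06681568] 4.35
0 [([[254.0, 216.0]], [[281.0, 222.0]], [[260.0, 222.0]]), ([[263.0, 198.0]], [[363.0, 222.0]], [[384.0, 222.0]])]
0.01 [([[253.0, 212.0]], [[279.0, 227.0]], [[257.0, 227.0]]), ([[262.0, 194.0]], [[365.0, 228.0]], [[387.0, 228.0]])]
0.02 [([[253.0, 207.0]], [[276.0, 234.0]], [[253.0, 234.0]]), ([[262.0, 189.0]], [[368.0, 234.0]], [[391.0, 234.0]])]
0.03 [([[253.0, 202.0]], [[274.0, 241.0]], [[249.0, 241.0]]), ([[262.0, 185.0]], [[370.0, 242.0]], [[395.0, 242.0]])]
0.04 [([[252.0, 198.0]], [[270.0, 250.0]], [[245.0, 250.0]]), ([[261.0, 180.0]], [[373.0, 250.0]], [[399.0, 250.0]])]
0.05 [([[252.0, 193.0]], [[267.0, 259.0]], [[240.0, 259.0]]), ([[261.0, 176.0]], [[377.0, 259.0]], [[404.0, 259.0]])]
```

View pics/w2z.png

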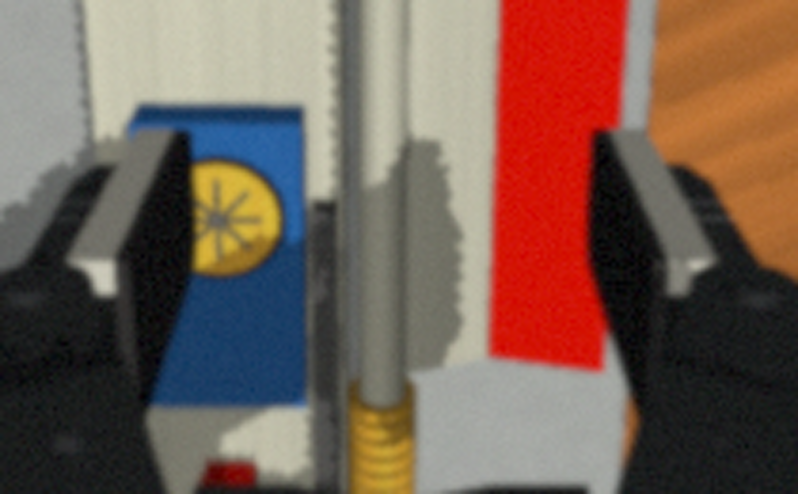

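>>> {"name": "move_arm", "arguments": {
  "steps": [
    {"fingers":63,"translation":[0,0,-5],"turn":0},
    {"fingers":63,"translation":[0,0,-5],"turn":0},
    {"fingers":63,"translation":[0,0,-5],"turn":0},
    {"fingers":63,"translation":[0,0,-3],"turn":0},
    {"fingers":63,"translation":[0,0,0],"turn":0}
  ]
}}

```text
t: 4.97
eef_pos: [0.5271, 0.0434, 0.0471]
tool_rot: [-0.0, 0.853, 0.521, -0.0]
contact_force: [-0.2, -0.8, 0.4]
gripper_width: 0.737
```

```bash
python3 - <<'E'
from seg import *
o=get_obs(); print(o['t'],o['eef_pos'],o['gripper_width'],o['contact_force'])
s=read_camera("side"); cv2.imwrite("pics/s4.png",cv2.resize(s[130:290,200:380],None,fx=3.6,fy=3.6,interpolation=cv2.INTER_CUBIC))
w=read_camera("wrist"); cv2.imwrite("pics/w4z.png",cv2.resize(w[150:330,200:430],None,fx=3,fy=3,interpolation=cv2.INTER_CUBIC))
E
```

```text
4.975 [0.52711543 0.04337372 0.04714991] 0.7369010416584917 [-0.22252607 -0.79325028  0.40101035]
```

View pics/s4.png

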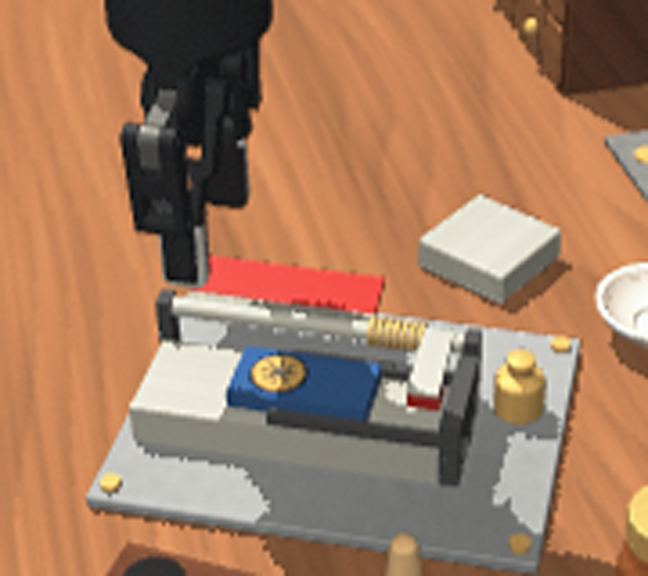

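View pics/w4z.png

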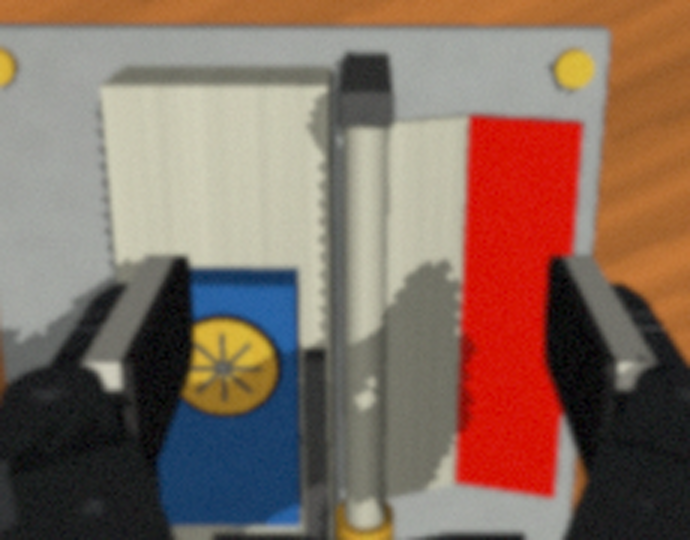

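>>> {"name": "move_arm", "arguments": {
  "steps": [
    {"fingers":63,"translation":[0,0,-3],"turn":0},
    {"fingers":63,"translation":[0,0,-3],"turn":0},
    {"fingers":63,"translation":[0,0,-2],"turn":0}
  ]
}}

```text
t: 5.45
eef_pos: [0.5273, 0.0434, 0.0393]
tool_rot: [-0.0, 0.853, 0.521, -0.0]
contact_force: [1.1, 0.6, 0.4]
gripper_width: 0.734
```

>>> {"name": "move_arm", "arguments": {
  "steps": [
    {"fingers":63,"translation":[0,0,-2],"turn":0},
    {"fingers":63,"translation":[0,0,-2],"turn":0}
  ]
}}

```text
t: 5.7
eef_pos: [0.5274, 0.0435, 0.0354]
tool_rot: [0.0, 0.853, 0.521, 0.0]
contact_force: [0.8, 0.3, 0.0]
gripper_width: 0.738
```

>>> {"name": "move_arm", "arguments": {
  "steps": [
    {"fingers":63,"translation":[0,0,-4],"turn":0},
    {"fingers":63,"translation":[0,0,-4],"turn":0},
    {"fingers":63,"translation":[0,0,-4],"turn":0},
    {"fingers":63,"translation":[0,0,-3],"turn":0},
    {"fingers":63,"translation":[0,0,0],"turn":0}
  ]
}}

```text
t: 6.32
eef_pos: [0.5271, 0.0434, 0.0202]
tool_rot: [-0.0, 0.853, 0.521, -0.0]
contact_force: [-0.0, -0.3, 0.4]
gripper_width: 0.739
```

```bash
python3 - <<'E'
from seg import *
o=get_obs(); print(o['t'],o['eef_pos'],o['gripper_width'],o['contact_force'])
w=read_camera("wrist"); cv2.imwrite("pics/w5z.png",cv2.resize(w[150:330,200:430],None,fx=3,fy=3,interpolation=cv2.INTER_CUBIC))
s=read_camera("side"); cv2.imwrite("pics/s5.png",cv2.resize(s[130:290,200:380],None,fx=3.6,fy=3.6,interpolation=cv2.INTER_CUBIC))
W=cal("wrist");S=cal("side");p=o['eef_pos'];a=1.097
x=np.array([np.cos(a),np.sin(a),0]);y=np.array([np.sin(a),-np.cos(a),0]) # y=fixture +x
for dz in (.03,.035,.04,.045):
  print(dz,[((proj(W,p+s*.0315*x-.011*y+[0,0,dz])-[200,150])*3).round(0).tolist() for s in (-1,1)],((proj(S,p-.035*x+[0,0,dz])-[200,130])*3.6).round())
E
```

```text
6.325 [0.52713671 0.04341284 0.02021321] 0.7387970701197845 [-0.01194796 -0.26027592  0.43800223]
0.03 [[[198.0, 219.0]], [[531.0, 220.0]]] [[190. 345.]]
0.035 [[[193.0, 230.0]], [[536.0, 230.0]]] [[189. 337.]]
0.04 [[[188.0, 241.0]], [[542.0, 242.0]]] [[188. 329.]]
0.045 [[[182.0, 253.0]], [[547.0, 254.0]]] [[187. 322.]]
```

View pics/w5z.png

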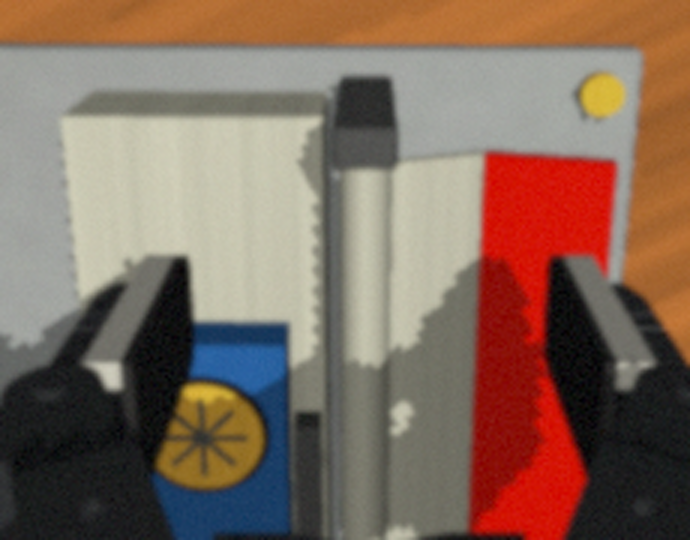

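View pics/s5.png

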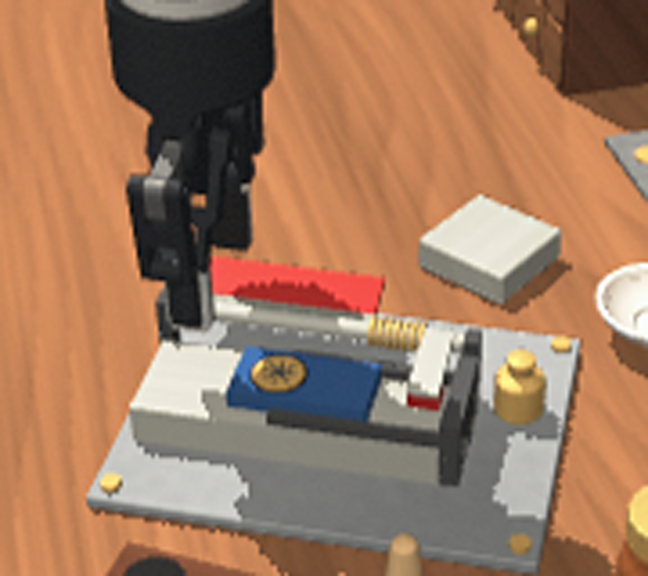

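>>> {"name": "move_arm", "arguments": {
  "steps": [
    {"fingers":63,"translation":[0,0,-4],"turn":0},
    {"fingers":63,"translation":[0,0,-4],"turn":0},
    {"fingers":63,"translation":[0,0,-4],"turn":0},
    {"fingers":63,"translation":[0,0,-2],"turn":0},
    {"fingers":63,"translation":[0,0,0],"turn":0}
  ]
}}

```text
t: 7.05
eef_pos: [0.5272, 0.0434, 0.0063]
tool_rot: [-0.0, 0.853, 0.521, -0.0]
contact_force: [0.1, 0.4, 0.2]
gripper_width: 0.74
```

>>> {"name": "move_arm", "arguments": {
  "steps": [
    {"fingers":63,"translation":[0,0,-2],"turn":0},
    {"fingers":63,"translation":[0,0,-1],"turn":0},
    {"fingers":63,"translation":[0,0,0],"turn":0}
  ]
}}

```text
t: 7.42
eef_pos: [0.5273, 0.0435, 0.0034]
tool_rot: [-0.0, 0.853, 0.521, -0.0]
contact_force: [0.9, 0.0, -0.4]
gripper_width: 0.734
```

```bash
python3 - <<'E'
from seg import *
o=get_obs(); print(o['t'],o['eef_pos'],o['gripper_width'],o['contact_force'],o['torque'])
w=read_camera("wrist"); cv2.imwrite("pics/w6z.png",cv2.resize(w[150:330,200:430],None,fx=3,fy=3,interpolation=cv2.INTER_CUBIC))
s=read_camera("side"); cv2.imwrite("pics/s6.png",cv2.resize(s[130:290,200:380],None,fx=3.6,fy=3.6,interpolation=cv2.INTER_CUBIC))
E
```

```text
7.425 [0.52730399 0.04349553 0.00344985] 0.7339510998329488 [ 0.88109976  0.02016659 -0.38355322] [-0.00556146  0.03107811  0.02902497]
```

View pics/w6z.png

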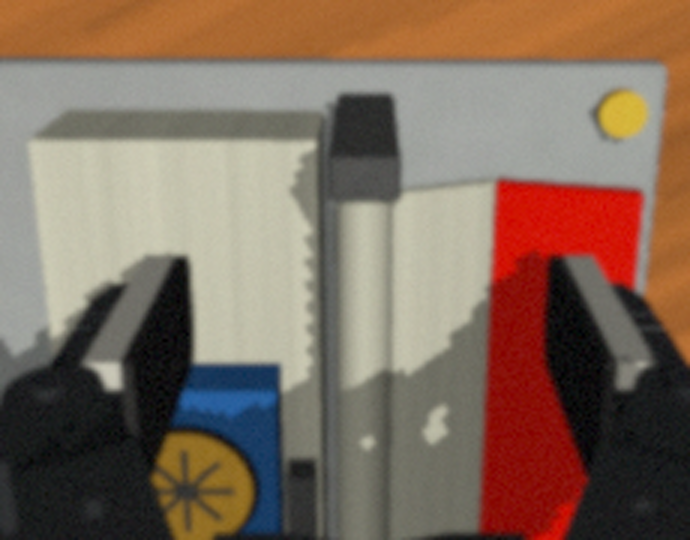

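View pics/s6.png

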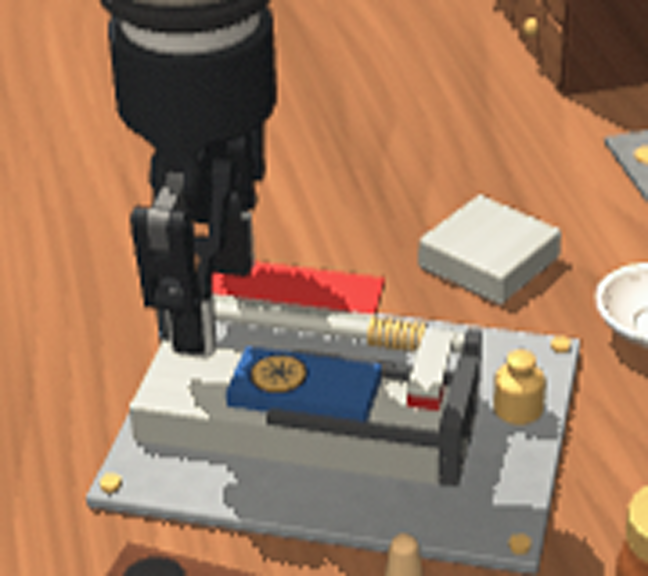

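```bash
python3 - <<'E'
from seg import *
W=cal("wrist");S=cal("side");o=get_obs()
c,s=np.cos(-.474),np.sin(-.474)
def fx(p): d=np.array(p[:2])-[.577,-.021]; return (1e3*np.array([c*d[0]+s*d[1],-s*d[0]+c*d[1]])).round(1)
g=lambda u,v:(200+u/3,150+v/3)
print("tcp",fx(o['eef_pos']))
print("rear bottom",fx(atz(W,g(230,366),.03)),"rear top",fx(atz(W,g(230,388),.04)))
for z in(.042,.046,.05): print(z,"finger corner",fx(atz(W,g(188,257),z)),fx(atz(W,g(548,257),z)),"outer",fx(atz(W,g(147,257),z)),fx(atz(W,g(590,257),z)))
print("bed rear edge top L",fx(atz(W,g(30,140),.03)),"R",fx(atz(W,g(318,137),.03)))
print("bar rear corners",fx(atz(W,g(497,180),.039)),fx(atz(W,g(640,190),.045)))
h=lambda u,v:(200+u/3.6,130+v/3.6)
print("side carrier rear top corners",fx(atz(S,h(228,396),.04)),fx(atz(S,h(243,349),.04)),"bed rear near",fx(atz(S,h(131,407),.03)))
for z in (.043,.046):print("side finger bottom",fx(atz(S,h(172,352),z)),fx(atz(S,h(212,355),z)))
E
```

```text
tcp [-73.6  34.7]
rear bottom [-51.2   7. ] rear top [-52.7   8.7]
0.042 finger corner [-81.1   2.7] [-81.3  67.6] outer [-81.1  -4.7] [-81.3  75.2]
0.046 finger corner [-83.    3.6] [-83.1  66.7] outer [-83.   -3.6] [-83.2  74.1]
0.05 finger corner [-84.9   4.5] [-85.   65.8] outer [-84.9  -2.4] [-85.   72.9]
bed rear edge top L [-99.5 -28.3] R [-100.1   25.7]
bar rear corners [-94.9  58.3] [-95.3  82. ]
side carrier rear top corners [-48.3 -22.3] [-51.  14.] bed rear near [-96.6 -28.8]
side finger bottom [-84.    1.1] [-63.7   2.8]
side finger bottom [-82.7  -2.4] [-62.5  -0.7]
```

>>> {"name": "move_arm", "arguments": {
  "steps": [
    {"fingers":63,"translation":[0,0,-2],"turn":0},
    {"fingers":63,"translation":[0,0,-2],"turn":0},
    {"fingers":63,"translation":[0,0,-1],"turn":0},
    {"fingers":63,"translation":[0,0,0],"turn":0}
  ]
}}

```text
t: 8.02
eef_pos: [0.5274, 0.0433, -0.0014]
tool_rot: [0.0, 0.853, 0.521, 0.0]
contact_force: [0.1, -1.3, 3.8]
gripper_width: 0.739
```

>>> {"name": "move_arm", "arguments": {
  "steps": [
    {"fingers":63,"translation":[0,0,-2],"turn":0},
    {"fingers":63,"translation":[0,0,-2],"turn":0},
    {"fingers":63,"translation":[0,0,-1],"turn":0},
    {"fingers":63,"translation":[0,0,0],"turn":0}
  ]
}}

```text
t: 8.52
eef_pos: [0.527, 0.0425, -0.0064]
tool_rot: [0.0, 0.854, 0.521, -0.0]
contact_force: [-2.1, -3.3, 6.8]
gripper_width: 0.739
```

```bash
python3 - <<'E'
from seg import *
o=get_obs(); print(o['t'],o['eef_pos'],o['gripper_width'],o['contact_force'],o['torque'])
w=read_camera("wrist"); cv2.imwrite("pics/w7z.png",cv2.resize(w[150:330,200:430],None,fx=3,fy=3,interpolation=cv2.INTER_CUBIC))
s=read_camera("side"); cv2.imwrite("pics/s7.png",cv2.resize(s[180:280,230:350],None,fx=6,fy=6,interpolation=cv2.INTER_CUBIC))
print(get_obs()['contact_force'])
E
```

```text
8.525 [ 0.52700832  0.04249516 -0.00643844] 0.7387188603398602 [-2.10445161 -3.33453342  6.8357311 ] [-0.43811539  0.42243988  0.05965703]
[-1.86122425 -3.20770266  6.86345806]
```

View pics/w7z.png

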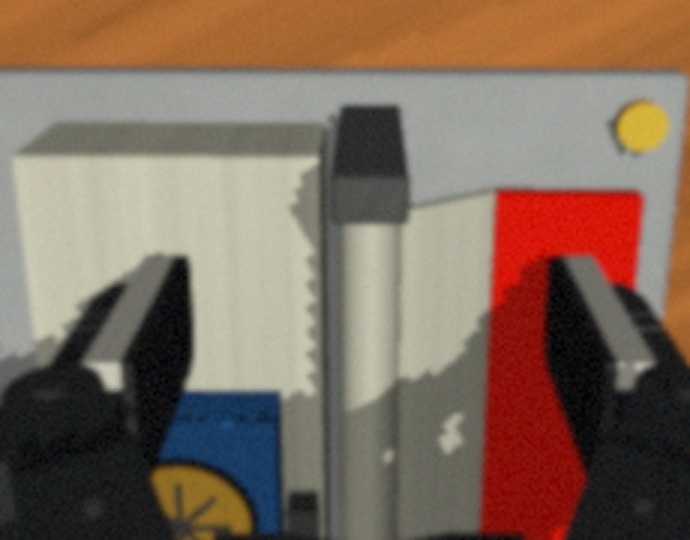

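View pics/s7.png

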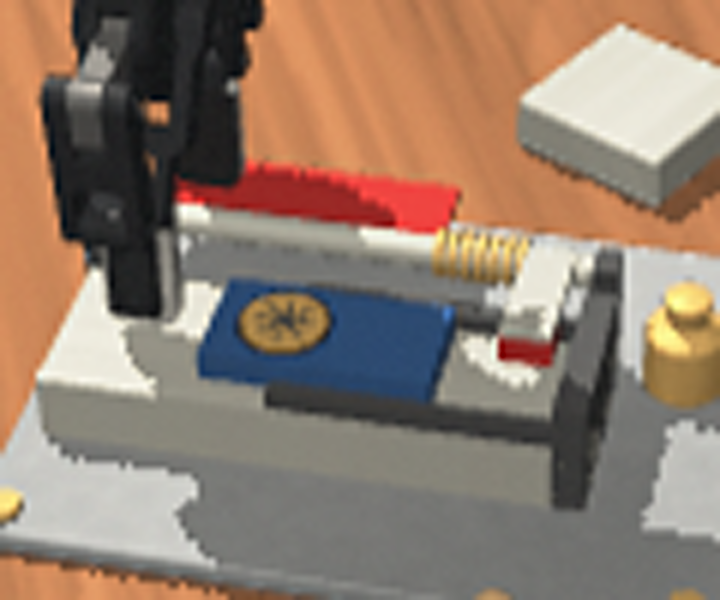

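>>> {"name": "move_arm", "arguments": {
  "steps": [
    {"fingers":63,"translation":[0,0,-1],"turn":0},
    {"fingers":63,"translation":[0,0,0],"turn":0},
    {"fingers":63,"translation":[3.56,-1.83,0],"turn":0},
    {"fingers":63,"translation":[3.56,-1.83,0],"turn":0},
    {"fingers":63,"translation":[3.56,-1.83,0],"turn":0},
    {"fingers":63,"translation":[3.56,-1.83,0],"turn":0},
    {"fingers":63,"translation":[3.56,-1.83,0],"turn":0}
  ]
}}

```text
t: 9.5
eef_pos: [0.5432, 0.0359, -0.0078]
tool_rot: [-0.002, 0.853, 0.522, -0.001]
contact_force: [-4.7, 2.3, 7.4]
gripper_width: 0.739
```

```bash
cat > look.py <<'E'
from seg import *
import sys
n=sys.argv[1]
o=get_obs(); print(o['t'],o['eef_pos'],o['gripper_width'],o['contact_force'],o['torque'])
c,s=np.cos(-.474),np.sin(-.474); d=o['eef_pos'][:2]-[.577,-.021]; print("tcp fix",c*d[0]+s*d[1],-s*d[0]+c*d[1]); f=o['contact_force']; print("force fix",c*f[0]+s*f[1],-s*f[0]+c*f[1])
im=read_camera("side"); cv2.imwrite(f"pics/s{n}.png",cv2.resize(im[180:280,230:350],None,fx=6,fy=6,interpolation=cv2.INTER_CUBIC))
E
python3 look.py 8
```

```text
9.5 [ 0.54323816  0.03588685 -0.00779075] 0.7389969989173126 [-4.69880574  2.28640257  7.37785078] [0.80557094 1.11047133 0.13932751]
tcp fix -0.05600553005640298 0.03520449514873681
force fix -5.224386596529996 -0.11043902246034554
```

View pics/s8.png

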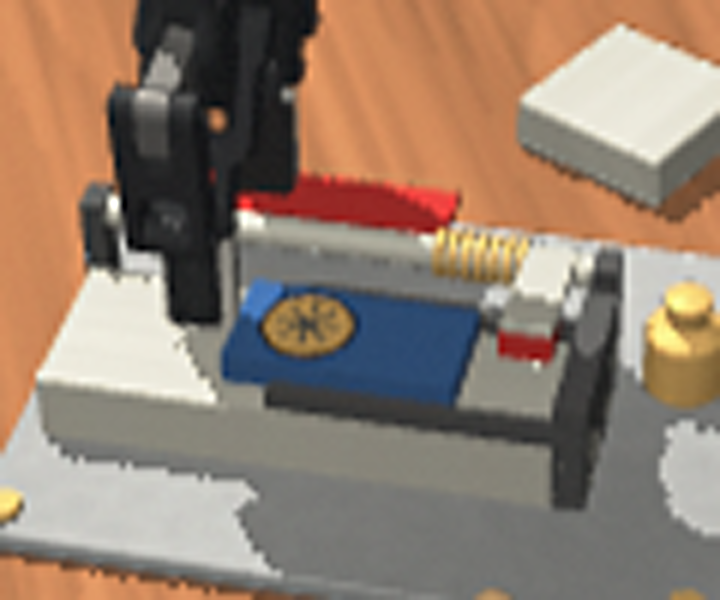

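>>> {"name": "move_arm", "arguments": {
  "steps": [
    {"fingers":63,"translation":[3.56,-1.83,0],"turn":0},
    {"fingers":63,"translation":[3.56,-1.83,0],"turn":0},
    {"fingers":63,"translation":[3.56,-1.83,0],"turn":0},
    {"fingers":63,"translation":[3.56,-1.83,0],"turn":0},
    {"fingers":63,"translation":[3.56,-1.83,0],"turn":0}
  ]
}}

```text
t: 10.18
eef_pos: [0.5612, 0.0268, -0.0078]
tool_rot: [-0.002, 0.853, 0.522, -0.001]
contact_force: [-6.0, 2.8, 8.5]
gripper_width: 0.738
```

```bash
python3 look.py 9
```

```text
10.175 [ 0.56115193  0.02683366 -0.00782923] 0.7377986607838204 [-5.98635898  2.7924427   8.5234871 ] [0.75774932 1.08111308 0.11861287]
tcp fix -0.0359344358159576 0.03532614822273426
force fix -6.600968074390575 -0.24789230896120928
```

View pics/s9.png

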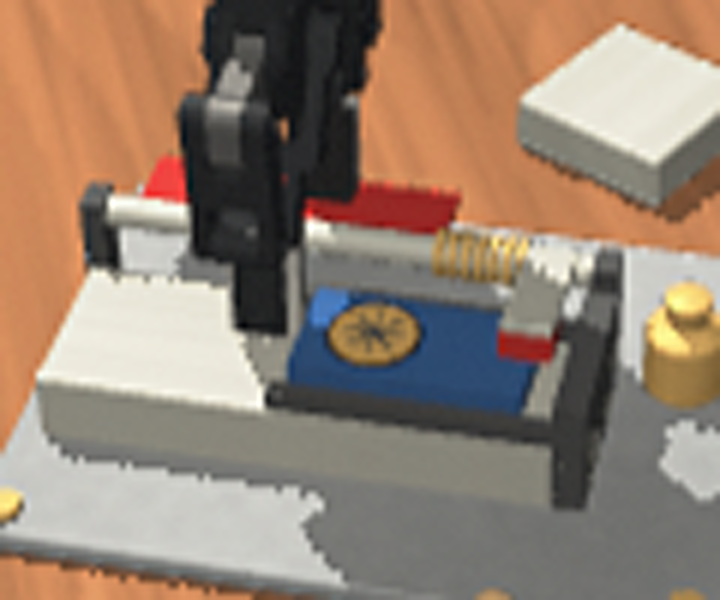

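>>> {"name": "move_arm", "arguments": {
  "steps": [
    {"fingers":63,"translation":[3.56,-1.83,0],"turn":0},
    {"fingers":63,"translation":[3.56,-1.83,0],"turn":0},
    {"fingers":63,"translation":[0.9,-0.45,0],"turn":0}
  ]
}}

```text
t: 10.6
eef_pos: [0.5695, 0.0226, -0.0078]
tool_rot: [-0.002, 0.853, 0.522, -0.001]
contact_force: [-5.1, 3.2, 6.3]
gripper_width: 0.733
```

>>> {"name": "move_arm", "arguments": {
  "steps": [
    {"fingers":63,"translation":[0.9,-0.45,0],"turn":0},
    {"fingers":63,"translation":[0.9,-0.45,0],"turn":0}
  ]
}}

```text
t: 10.85
eef_pos: [0.5704, 0.0221, -0.0079]
tool_rot: [-0.002, 0.853, 0.522, -0.001]
contact_force: [-7.3, 3.6, 9.6]
gripper_width: 0.739
```

>>> {"name": "move_arm", "arguments": {
  "steps": [
    {"fingers":63,"translation":[0.9,-0.45,0],"turn":0},
    {"fingers":63,"translation":[0.9,-0.45,0],"turn":0},
    {"fingers":63,"translation":[0,0,0],"turn":0}
  ]
}}

```text
t: 11.22
eef_pos: [0.5704, 0.022, -0.0081]
tool_rot: [-0.003, 0.853, 0.522, -0.003]
contact_force: [-10.7, 4.6, 12.4]
gripper_width: 0.74
```

```bash
python3 look.py 10; python3 -c "
import sys;from seg import *
w=read_camera('wrist'); cv2.imwrite('pics/w10z.png',cv2.resize(w[150:330,200:430],None,fx=3,fy=3,interpolation=cv2.INTER_CUBIC))"
```

```text
11.225 [ 0.57035092  0.02198255 -0.00813774] 0.7401297502734467 [-10.71430873   4.5607346   12.36609717] [ 1.17832331  2.21028055 -0.06997531]
tcp fix -0.025535354406371488 0.03520874381132501
force fix -11.614794482833453 -0.832622860884749
```

View pics/s10.png

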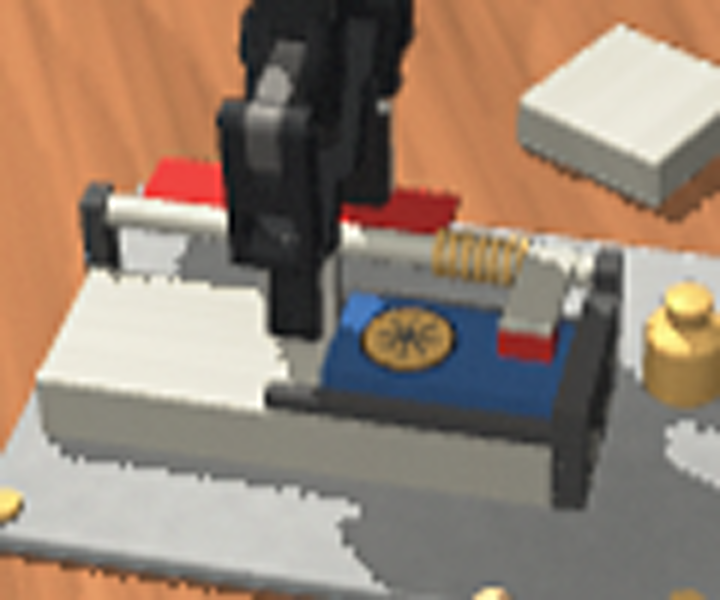

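>>> {"name": "move_arm", "arguments": {
  "steps": [
    {"fingers":63,"translation":[-1.8,0.9,0],"turn":0},
    {"fingers":63,"translation":[-2.7,1.4,0],"turn":0},
    {"fingers":63,"translation":[-1.8,0.9,0],"turn":0},
    {"fingers":63,"translation":[0,0,0],"turn":0}
  ]
}}

```text
t: 11.82
eef_pos: [0.5708, 0.0225, -0.0065]
tool_rot: [0.001, 0.853, 0.521, 0.002]
contact_force: [1.8, -1.2, 5.8]
gripper_width: 0.735
```

```bash
python3 look.py 11
```

```text
11.825 [ 0.57077604  0.02248791 -0.0065405 ] 0.734700273778692 [ 1.79724862 -1.18577766  5.77247517] [-0.04350845 -0.56680197 -0.08785815]
tcp fix -0.025387773610837137 0.03585243224185388
force fix 2.140348207455961 -0.2346930191098694
```

View pics/s11.png

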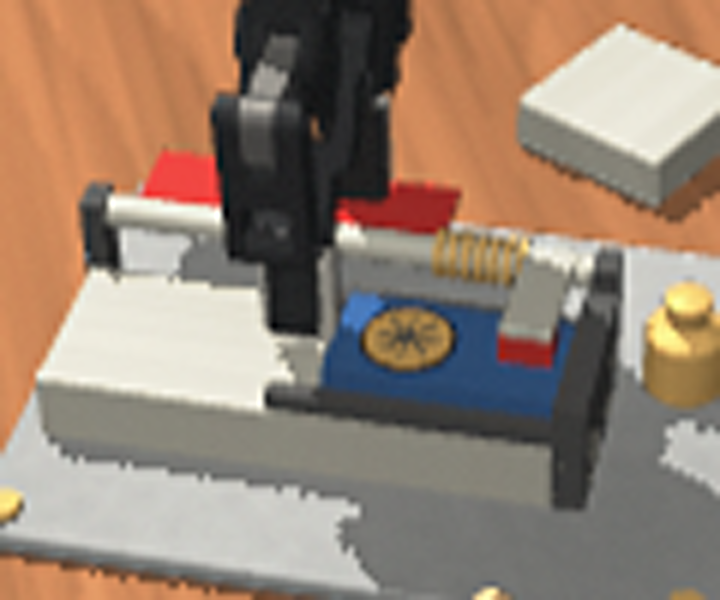

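>>> {"name": "move_arm", "arguments": {
  "steps": [
    {"fingers":63,"translation":[-1.8,0.9,0],"turn":0},
    {"fingers":63,"translation":[0,0,3],"turn":0},
    {"fingers":63,"translation":[0,0,4],"turn":0},
    {"fingers":63,"translation":[0,0,8],"turn":0},
    {"fingers":63,"translation":[0,0,20],"turn":0},
    {"fingers":63,"translation":[0,0,40],"turn":0},
    {"fingers":63,"translation":[0,0,50],"turn":0},
    {"fingers":63,"translation":[-20,20,50],"turn":0},
    {"fingers":63,"translation":[-30,30,10],"turn":0},
    {"fingers":63,"translation":[0,0,0],"turn":0}
  ]
}}

```text
t: 13.12
eef_pos: [0.5145, 0.0761, 0.1784]
tool_rot: [-0.001, 0.852, 0.523, 0.0]
contact_force: [1.0, -0.6, -0.8]
gripper_width: 0.739
```

```bash
python3 look.py 12; python3 - <<'E'
from seg import *
W=cal("wrist"); im=read_camera("wrist"); cv2.imwrite("pics/w12.png",im)
c,s=np.cos(-.474),np.sin(-.474)
def fx(p): d=np.array(p[:2])-[.577,-.021]; return (1e3*np.array([c*d[0]+s*d[1],-s*d[0]+c*d[1]])).round(1)
for n,z in dict(carrier=.03,home=.03,jaw=.04,weight=.008).items():
    r=place_of("wrist",n); print(n,[(x['xy'],round(x['conf'],2),fx(atz(W,x['xy'],z))) for x in r[:2]])
E
```

```text
13.125 [0.51451751 0.07609951 0.17839349] 0.7386530227897471 [ 0.97353181 -0.59514919 -0.76897683] [-0.01647523 -0.02872523 -0.03650197]
tcp fix -0.0999147384299783 0.05787419076678655
force fix 1.1378547634444014 -0.0851662183499966
carrier [([279.8, 260.0], 0.6, array([16.1,  2.1]))]
home [([188.8, 207.1], 0.25, array([ -56.1, -105.9]))]
jaw [([276.4, 282.2], 0.58, array([42.3, -1.8]))]
weight [([309.6, 296.4], 0.79, array([87.3, 39.1])), ([190.8, 209.4], 0.44, array([ -45.1, -114.7]))]
```

View pics/s12.png

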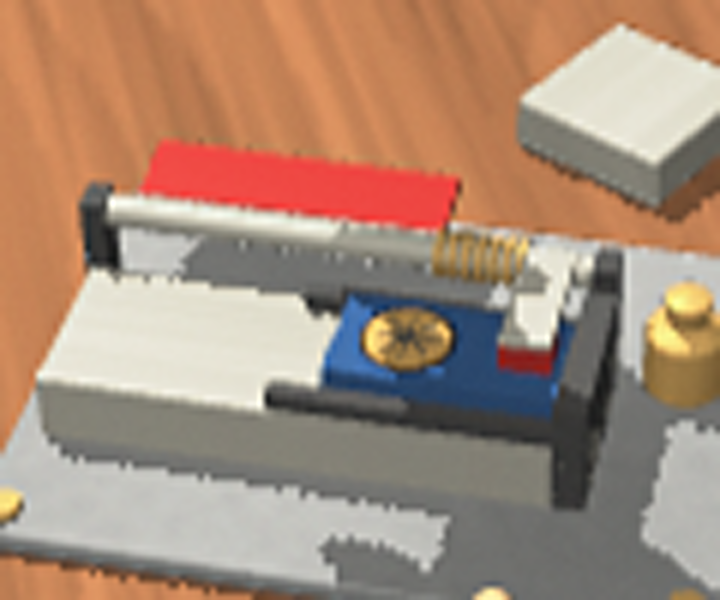

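View pics/w12.png

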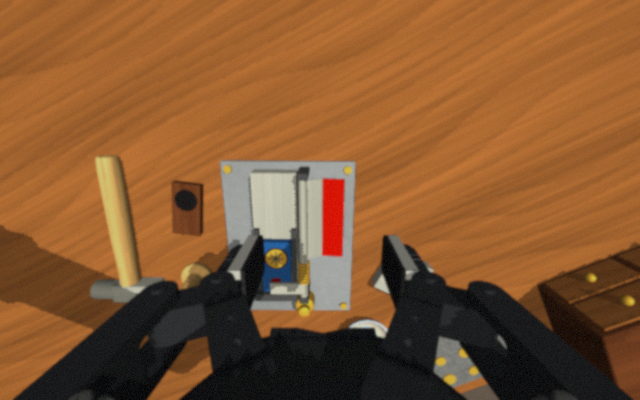

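```bash
python3 - <<'E'
from seg import *
W=cal("wrist");S=cal("side"); im=cv2.imread("pics/w12.png")
c,s=np.cos(-.474),np.sin(-.474)
def fx(p): d=np.array(p[:2])-[.577,-.021]; return (1e3*np.array([c*d[0]+s*d[1],-s*d[0]+c*d[1]])).round(1)
cv2.imwrite("pics/w12z.png",cv2.resize(im[220:320,220:320],None,fx=6,fy=6,interpolation=cv2.INTER_CUBIC))
for v in (237,239,241): print(v,fx(atz(W,(280,v),.03)),fx(atz(W,(280,v),.04)))
h=lambda u,v:(230+u/6,180+v/6)
print(fx(atz(S,h(327,366),.04)),fx(atz(S,h(352,293),.04)),fx(atz(S,h(327,382),.03)))
E
```

```text
237 [-15.1   1.7] [-19.8   3.4]
239 [-12.3   1.6] [-17.1   3.3]
241 [-9.5  1.5] [-14.4   3.2]
[-11.3 -17.5] [-12.1  16.4] [-12.7 -13.4]
```

View pics/w12z.png

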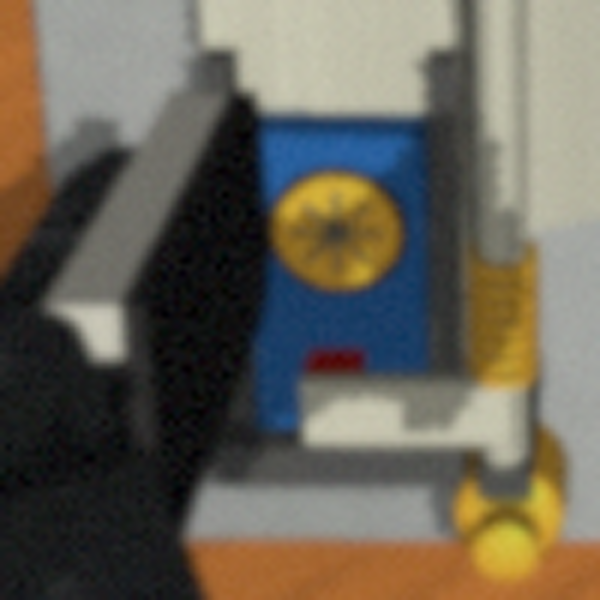

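```bash
python3 -c "
from station import *
print(hand_in())"
```

```text
the job is handed in; nothing more can be done
None
```

The carrier is home against the end stop with the clip clamped on it, and I handed the job in after 13.3 s on the robot's clock.

**What I did:** One fingertip held the press bar down at about 7 N, which raised the jaw. The other fingertip then pushed the carrier under the jaw until it met the end stop. There the arm stopped advancing and the push force rose from about 7 to 12 N. I took the push off with the bar still down, then lifted straight up and moved clear.

**Last checks:**
- **Carrier:** its rear edge measured at fixture x of about -11 to -15 mm, against a nominal -15 mm. In the side picture it had not moved since the stop.
- **Clip:** the jaw rests on the carrier and the bar is back up.
- **Bystanders:** I did not measure them. The fixture, bench block and weight look unmoved in the side picture, and the arm never came near the rest.
- **Arm:** the tool is clear at a reported height of 178 mm and the force reading is only noise.

**What disagreed:**
- **Fingertip height:** both cameras showed the fingertips about 42 mm above the reported TCP height. I went by pictures and contact force, and contact with the bar bore the pictures out.
- **Carrier origin:** the network put it at x = 16 mm, about 4 mm short of home. I went by the stop contact and the rear-edge measurement.

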